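# Stack marble serving slabs with a cork sheet between

## Task

Put the marble serving slabs away without stone scratching stone: take the cork sheet from the sloping rest and lay it flat and squarely centred on the marble slab that lies on the wooden board, then set the second marble slab flat on the cork, squarely above the first. Set the slab down gently rather than dropping it, do not push the lower slab out of its place, and leave the other things where they stand.

Things in the scene. Friction and masses are not known exactly. Their poses are not given: they have to be found in the camera images.
- cork_sheet: stiff brown cork sheet, 170 x 66 x 6 mm (x, y, z), loose; starts on the sloping rest, sloping 28 degrees down away from the robot. Origin at the centre of its underside (there 58 mm above the table), x along its length down the slope, z out of its upper face. The rest under it is only 44 mm wide, so its long sides overhang 11 mm and its width can be gripped at mid-length
- rest: fixed light-wood sloping rest: base 160 x 64 mm on the table, a 44 mm wide panel falling at 28 degrees from its near end (about 97 mm high) to its far end (18 mm high), with a 56 mm wide lip that stands 4 mm above the panel under the sheet's lower end. Origin on the table under the middle, x points to its low, far end
- board: fixed mid-brown wooden board lying on the table, 190 x 96 mm, top 12 mm above the table. Origin at the centre of its underside, x along its length
- lower_slab: white marble slab, 160 x 56 x 16 mm (x, y, z), lying loose on the wooden board, its top 28 mm above the table. Origin at the centre of its underside, x along its length, z up
- second_slab: a like white marble slab, 160 x 56 x 16 mm (x, y, z), lying flat on the bare table, about 0.4 kg. Origin at the centre of its underside, x along its length, z up
- ring_cutter: bystander: tin ring cutter, 66 mm across, 32 mm high, standing between the work spots; origin under its centre
- steel_cup: bystander: small steel cup, 71 mm across, 42 mm high, standing between the work spots; origin under its centre
- jar: bystander: glass jar with a lid, 66 mm across, 120 mm high, at the left; origin under its centre
- timer: bystander: round kitchen timer, 66 mm across, 55 mm high, at the right; origin under its centre

How it is judged:
By the outcome, as a careful person would: the job done as asked, in the order asked, and still so for the second after the job is handed in, with the robot touching nothing.
It also fails if it takes over 72 s, if anything falls off the work surface, if the arm or the gripper's body presses on something with over 40 N, if the wrist force passes 120 N, or if a joint passes its speed limit or range.

## Robot

A 6-joint arm with a two-finger parallel gripper is mounted at the origin on a cart in front of the work surface, level with it; the furniture and walls round the work are solid. World frame = base frame: x ahead of the robot, y to its left, z up, the work surface at z = 0. Lengths are in m, angles in rad, forces in N, time in s.
With the tool pointing down it reaches from about 0.3 to 0.775 m from the base axis. Payload 14.6 kg.
Tool frame: the origin (TCP) lies on the centre line of the jaws, within the pads' length; the fingertips stand 14 mm ahead of it and the grasp point (between the pads) lies 5 mm behind it; x points along the fingers, y is the direction in which the jaws open and shut, and the axes are right-handed (so a half turn about x gives the same grasp; the last joint's range is limited). The gripper opens to 94 mm and grips with 3 to 60 N. Pads are 16 mm wide; open, the fingers measure 119 mm over their backs; the gripper's body (75 mm by 177 mm) begins 78 mm behind the grasp point.
Start: joints at [-1.373, 0.3, 1.521, -0, 1.321, -0.067], TCP at [0.144, -0.531, 0.219] pointing down, gripper open.
Joint ranges: [-3.03, 3.03], [-0.79, 2.21], [0.23, 2.52], [-1.04, 4.18], [0, 3.07], [-2.55, 2.55]. Speed limits (rad/s): [2.22, 2.22, 2.57, 3.14, 3.14, 3.14].

## Interface

Orientations are given as [roll, pitch, yaw] about the fixed x, y, z axes, in that order (R = Rz(yaw) Ry(pitch) Rx(roll)).
In Python, from station import * gives the robot as it stands. The module is installed in compiled form; this text tells all that it offers.
- The arm moves only by the shell command python3 -m handwheel 'ROWS' [FORCE]. ROWS is JSON, a list of rows, each a list of 3 entries, a list of its own where there are three numbers: the shift along the tool's x, y, z in mm, then the turn about the tool's x in rad, then the gripper command: -1 is fully open, 1 is shut, values between are in proportion. In form: [[[dx, dy, dz], spin, gripper], ...]. A call has exactly 5 rows; each row is the pose to reach, as a shift and turn from the pose measured when the call began, along the tool's axes at that moment; what a row does not reach only later rows make up. A row lasts 1/10 s, in which the tool goes at most 50 mm and 8.59 degrees, less where a joint would pass 70% of its speed; a pose out of reach is approached as far as the arm can. A call with a gripper value outside its range is refused whole. The fingers move at their own pace and stop on an object; FORCE is the grip in N (left out, the last holds). Time passes only in rows, so rows that repeat a pose let the fingers close, or fill a call up. It gives the time, the measured TCP pose, the force and the opening at its end, in the units of the state.
- get_obs(): the state, without advancing time (a new reading comes with each control period).
- camera(name): name is "scene" or "top"; returns (picture, depth): 400x640x3 uint8, blue, green, red; 400x640 float32, m along the optical axis (not along the pixel's ray), 0 where there is no reading.
- camera_info(name): a dict with "fx", "fy", "cx", "cy" (pixels), "extrinsics" (4x4, takes a point from camera to world coordinates). Camera axes: x right, y down, z forward; pixel columns grow to the right and rows downward; lengths in m; the calibration is good to about 2 mm. A picture is of the moment at which its call begins. camera_info takes no time and is no camera call.
- hand_in(): hands the job in, once; it reports no verdict.
The state is a dict: "time_s": time; "qpos": joint angles; "joint_vel": joint speeds; "tau": joint torques, N m; "ee_pos": TCP position; "eef_rot": TCP orientation; "force": force on the tool from outside, world axes, zero at the start; "moment": the same for the moment, N m; "grip_width": finger opening in m.
Only numpy, scipy, OpenCV 4.12 (cv2) and the standard library are available. Lean on these libraries where they do the work, as an engineer would, in place of code of your own. Each camera call takes 0.05 s, during which the arm holds its last target. There are 200 camera calls.

## Working session

There is one attempt and no reset: what is moved stays moved. The work goes in short steps, Python scripts to look and compute and a shell command to move; the robot and the scene stay as the last step left them, time stands still between calls to the robot, and variables do not carry over. Pictures are saved under pics/ and viewed, about 8 in all and at most 12, crops included, and the job is handed in when it is done.

```bash
mkdir -p pics; python3 - <<'E'
from station import *
import cv2,numpy as np
o=get_obs();print({k:np.round(o[k],3) for k in ("time_s","ee_pos","eef_rot","grip_width","qpos")})
for n in("top","scene"):
    p,d=camera(n);cv2.imwrite(f"pics/{n}0.png",p);np.savez(f"{n}0.npz",p=p,d=d)
    i=camera_info(n);print(n,i["fx"],i["fy"],i["cx"],i["cy"],np.round(i["extrinsics"],3).tolist())
E
```

```text
{'time_s': np.float64(0.0), 'ee_pos': array([ 0.144, -0.531,  0.219]), 'eef_rot': array([-1.63 ,  1.57 ,  1.777]), 'grip_width': np.float64(0.094), 'qpos': array([-1.373,  0.3  ,  1.522, -0.   ,  1.321, -0.067])}
top 507.0940892188315 507.0940892188315 317.45714970530724 206.7248408221717 [[0.268, -0.815, 0.514, -0.445], [-0.963, -0.22, 0.154, -0.298], [-0.012, -0.536, -0.844, 1.641], [0.0, 0.0, 0.0, 1.0]]
scene 431.55613018268264 431.55613018268264 319.42462200193074 205.58977313499648 [[-0.87, -0.32, 0.374, 0.012], [-0.493, 0.573, -0.655, 0.857], [-0.005, -0.754, -0.657, 0.928], [0.0, 0.0, 0.0, 1.0]]
```

View pics/top0.png

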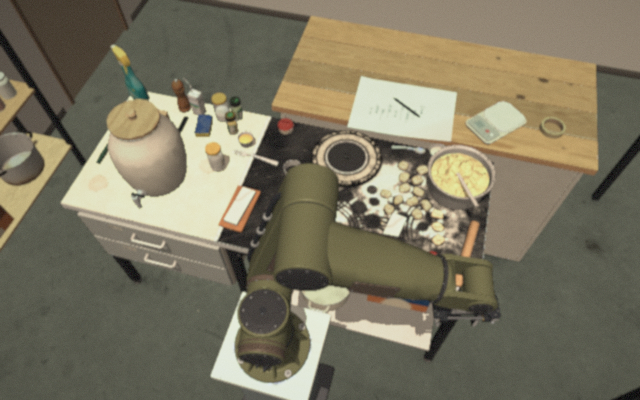

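View pics/scene0.png

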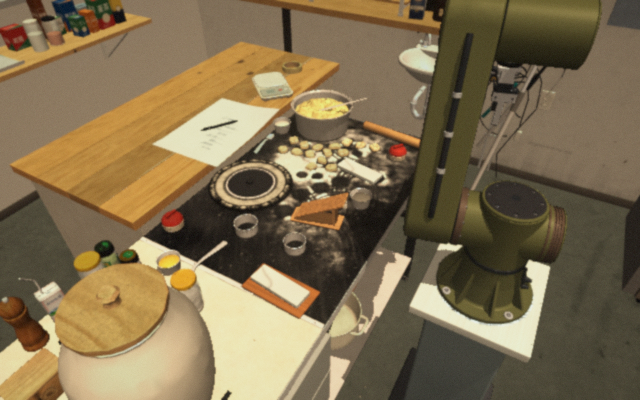

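The scene view shows the board with the lower slab at about (281,288), the rest with the cork at (321,210) and the second slab at (361,172). In the top view the arm hides the rest. I'll zoom in on the scene view.

```bash
cat > h.py <<'E'
from station import *
import cv2,numpy as np
def ray(n,uv,z):
    i=camera_info(n);E=np.array(i["extrinsics"]);uv=np.atleast_2d(uv).astype(float)
    d=np.c_[(uv[:,0]-i["cx"])/i["fx"],(uv[:,1]-i["cy"])/i["fy"],np.ones(len(uv))]@E[:3,:3].T
    return E[:3,3]+d*((z-E[2,3])/d[:,2])[:,None]
def proj(n,P):
    i=camera_info(n);E=np.array(i["extrinsics"]);c=(np.atleast_2d(P)-E[:3,3])@E[:3,:3]
    return np.c_[i["fx"]*c[:,0]/c[:,2]+i["cx"],i["fy"]*c[:,1]/c[:,2]+i["cy"]]
def cloud(n,d):
    i=camera_info(n);E=np.array(i["extrinsics"]);v,u=np.mgrid[:400,:640]
    return np.stack([(u-i["cx"])/i["fx"]*d,(v-i["cy"])/i["fy"]*d,d],-1)@E[:3,:3].T+E[:3,3]
E
python3 - <<'E'
from h import *
p=np.load("scene0.npz")["p"];c=p[140:325,210:410];cv2.imwrite("pics/c1.png",cv2.resize(c,None,fx=4,fy=4,interpolation=cv2.INTER_CUBIC)[:600])
cv2.imwrite("pics/c1.png",cv2.resize(p[150:325,220:410],(760,600*700//600-100),interpolation=cv2.INTER_CUBIC)) if 0 else None
d=np.load("scene0.npz")["d"];X=cloud("scene",d)
for u,v in [(281,290),(258,265),(230,270),(361,172),(321,210),(245,225),(293,243),(361,196)]:print(u,v,p[v,u],X[v,u].round(3))
E
```

```text
281 290 [193 228 237] [0.448 0.298 0.028]
258 265 [43 51 63] [0.564 0.242 0.005]
230 270 [31 40 47] [ 0.627  0.29  -0.005]
361 172 [194 229 238] [ 0.491 -0.279  0.018]
321 210 [ 63 115 184] [0.487 0.017 0.07 ]
245 225 [30 31 36] [ 0.699  0.124 -0.001]
293 243 [37 46 55] [ 0.526  0.117 -0.001]
361 196 [ 90 119 141] [ 0.425 -0.135  0.039]
```

View pics/c1.png

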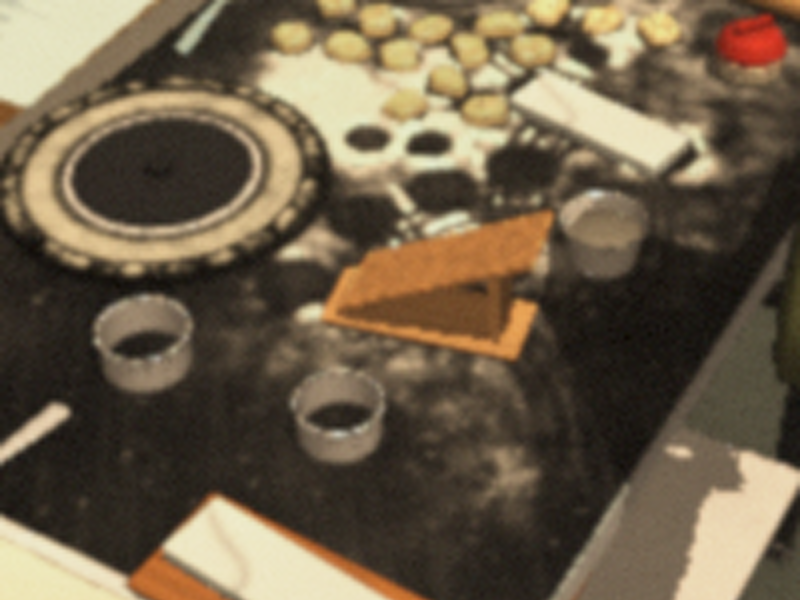

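The crop shows the cork on the rest, its high end at crop (550,215) and its low end at (350,270). The second slab is at crop (605,120), the cups are at (603,230), (340,415) and (145,340), and the lower slab is at the bottom.

```bash
cat >> h.py <<'E'
def rect(n,m,z):
    """centre, yaw, size of a flat top at height z from a pixel mask"""
    m=m.astype(np.uint8);k,l,s,_=cv2.connectedComponentsWithStats(m);b=1+np.argmax(s[1:,4]);m=(l==b).astype(np.uint8)
    c=max(cv2.findContours(m,0,cv2.CHAIN_APPROX_NONE)[0],key=cv2.contourArea)
    hull=cv2.convexHull(c)[:,0]
    P=ray(n,hull,z)[:,:2];(cx,cy),(w,h),a=cv2.minAreaRect((P*1000).astype(np.float32))
    if w<h:w,h,a=h,w,a+90
    a=(a+90)%180-90
    v,u=np.nonzero(m);M=ray(n,np.c_[u,v],z)[:,:2].mean(0)*1000
    return dict(c=(round(cx,1),round(cy,1)),mean=M.round(1).tolist(),size=(round(w,1),round(h,1)),yaw=round(a,2),n=int(s[b,4]))
def white(p): return (p.min(2)>120)&(p[...,0]>0.68*p[...,2])
def brown(p): return (p[...,2]>90)&(p[...,0]<0.55*p[...,2])
def box(u0,v0,u1,v1):
    m=np.zeros((400,640),bool);m[v0:v1,u0:u1]=1;return m
E
python3 - <<'E'
from h import *
f=np.load("scene0.npz");p,d=f["p"],f["d"];X=cloud("scene",d)
print("lower",rect("scene",white(p)&box(245,255,325,320),.028))
m=(white(p)|brown(p))&box(235,255,325,325);print("board",rect("scene",m&(X[...,0]>.3),.012))
m2=white(p)&box(330,152,392,190);print("second",rect("scene",m2,.016), rect("scene",m2&(X[...,2]>.010),.016))
f=np.load("top0.npz");q=f["p"];Xt=cloud("top",f["d"])
print("lower top",rect("top",white(q)&box(215,180,265,240),.028))
# cork: brown, plane above table
B=brown(p)&box(285,185,355,235)
print(np.median(X[B],0))
m=B&(X[...,2]>.03);P=X[m]
for _ in range(4):
    c=P.mean(0);_,s,V=np.linalg.svd(P-c,full_matrices=False);r=(P-c)@V[2];P=P[abs(r)<.004]
print("plane n",V[2],"c",c,"long",V[0],len(P)); np.save("corkpts.npy",P)
L=V[0]*np.sign(V[0][0]);print("yaw",np.degrees(np.arctan2(L[1],L[0])),"slope",np.degrees(np.arcsin(L[2])))
e=(P-c)@V.T; print(np.percentile(e,[1,99],axis=0))
# heights, obstacles
for nm,(x0,x1,y0,y1) in dict(a=(.3,.8,-.5,.5)).items():
    h=(X[...,0]>x0)&(X[...,0]<x1)&(X[...,1]>y0)&(X[...,1]<y1)&(X[...,2]>.022)&(X[...,2]<.3)
    k,l,s,_=cv2.connectedComponentsWithStats(h.astype(np.uint8))
    for i in range(1,k):
        if s[i,4]>25:
            Q=X[l==i];print(s[i],Q.min(0).round(3),Q.max(0).round(3))
E
```

```text
lower {'c': (461.4, 284.9), 'mean': [459.0, 285.5], 'size': (161.1, 56.1), 'yaw': -6.9, 'n': 1038}
board {'c': (459.6, 296.6), 'mean': [457.7, 322.9], 'size': (236.7, 198.1), 'yaw': 29.33, 'n': 3695}
second {'c': (486.5, -303.5), 'mean': [496.3, -295.8], 'size': (208.2, 88.5), 'yaw': -11.98, 'n': 556} {'c': (504.7, -292.5), 'mean': [502.8, -291.6], 'size': (162.5, 58.1), 'yaw': -10.78, 'n': 442}
lower top {'c': (449.1, 315.8), 'mean': [475.0, 351.7], 'size': (265.3, 109.0), 'yaw': 21.73, 'n': 757}
[ 0.49753982 -0.00377207  0.02667533]
plane n [-0.48726038  0.03540713 -0.87253863] c [ 0.49327836 -0.00638357  0.06836508] long [ 0.85140091  0.24140666 -0.46566009] 124
yaw 15.830182472116714 slope -27.752950121329228
[[-0.07442484 -0.00979672 -0.00247139]
 [ 0.08017591  0.01042727  0.00302422]]
[ 301  103   49   35 1076] [ 0.648 -0.5    0.022] [ 0.8   -0.37   0.117]
[389 144  18  14 183] [ 0.392 -0.471  0.022] [ 0.454 -0.413  0.056]
[350 188  22  18 309] [ 0.392 -0.175  0.022] [ 0.461 -0.102  0.046]
[295 193  54  29 723] [ 0.423 -0.068  0.022] [0.582 0.034 0.105]
[234 214  24  20 145] [0.647 0.102 0.022] [0.717 0.177 0.036]
[283 232  23  19 123] [0.479 0.094 0.022] [0.545 0.163 0.034]
[156 250  25  22 384] [0.741 0.335 0.023] [0.8   0.402 0.045]
[130 256   9   7  37] [0.795 0.432 0.085] [0.8   0.453 0.106]
[ 251  264   59   43 1057] [0.382 0.244 0.022] [0.545 0.321 0.032]
[170 269  34  41 761] [0.596 0.411 0.022] [0.659 0.471 0.123]
```

```bash
python3 - <<'E'
from h import *
f=np.load("scene0.npz");p,d=f["p"],f["d"];X=cloud("scene",d)
n=np.array([.487,-.035,.873]);n/=np.linalg.norm(n)
c=np.array([ 0.49328,-0.00638,0.06836])
B=(p[...,2]>130)&(p[...,0]<0.6*p[...,2])&box(285,185,355,235)
for it in range(3):
    m=B&(abs((X-c)@n)<.004)&(X[...,2]>.015)
    P=X[m];c=P.mean(0);_,_,V=np.linalg.svd(P-c,full_matrices=False);n=V[2]*np.sign(V[2][2])
    print("n",n.round(3),"slope",np.degrees(np.arccos(n[2])).round(1),"yaw",np.degrees(np.arctan2(n[1],n[0])).round(1),"c",c.round(4),len(P))
i=camera_info("scene");E=np.array(i["extrinsics"])
m=cv2.morphologyEx(m.astype(np.uint8),cv2.MORPH_CLOSE,np.ones((3,3)))
v,u=np.nonzero(m);D=np.c_[(u-i["cx"])/i["fx"],(v-i["cy"])/i["fy"],np.ones(len(u))]@E[:3,:3].T
Q=E[:3,3]+D*(((c-E[:3,3])@n)/(D@n))[:,None]
a=np.array([n[0],n[1],0]);a/=np.linalg.norm(a);ax=a-n*(a@n);ax/=np.linalg.norm(ax);ay=np.cross(n,ax)
(x,y),(w,h),ang=cv2.minAreaRect((np.c_[(Q-c)@ax,(Q-c)@ay]*1000).astype(np.float32))
ctr=c+ax*x/1000+ay*y/1000;print("rect",w,h,ang,"top centre",ctr.round(4),"underside",(ctr-.006*n).round(4))
cr=p[180:240,280:360].copy();cr[m[180:240,280:360]>0]=(255,0,255)
cv2.imwrite("pics/c2.png",cv2.resize(np.vstack([p[180:240,280:360],cr]),None,fx=5,fy=5,interpolation=cv2.INTER_NEAREST))
E
```

```text
n [0.466 0.071 0.882] slope 28.1 yaw 8.7 c [ 0.5004 -0.0076  0.0645] 462
n [0.46  0.103 0.882] slope 28.1 yaw 12.7 c [ 0.5016 -0.0111  0.0644] 620
n [0.459 0.106 0.882] slope 28.1 yaw 13.0 c [ 0.5016 -0.0109  0.0643] 626
rect 70.92338562011719 177.17823791503906 89.59971618652344 top centre [ 0.5038 -0.0108  0.0631] underside [ 0.5011 -0.0115  0.0578]
```

View pics/c2.png

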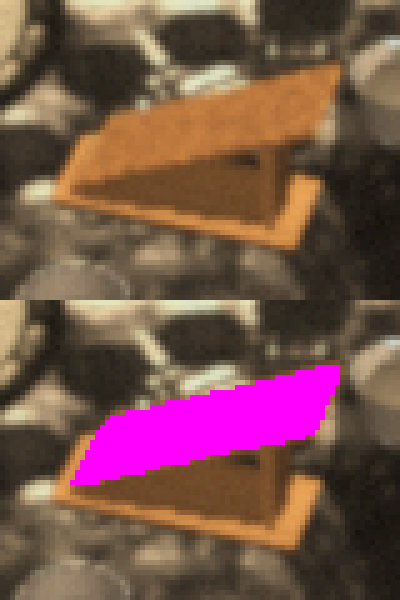

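Cork: underside centre (0.501, −0.0115, 0.058), slope 28.1°, yaw about 12.8°, which agrees with the 58 mm in the description. Lower slab: (0.460, 0.285), yaw −7°. Second slab: (0.504, −0.292), yaw −10.8°.

```bash
cat >> h.py <<'E'
from scipy.spatial.transform import Rotation as Ro
def go(x,y,z,yaw):
    """shift (mm) and spin to put TCP at x,y,z with the object's long axis (yaw deg) along tool z (mod pi)"""
    o=get_obs();R=Ro.from_euler("xyz",o["eef_rot"]).as_matrix();d=R.T@(np.array([x,y,z])-o["ee_pos"])*1000
    cur=np.degrees(np.arctan2(R[1,2],R[0,2]));s=-(yaw-cur);s=(s+90)%180-90
    print("shift",d.round(1),"spin %.3f"%np.radians(s),"t %.2f"%o["time_s"],"q6 %.2f"%o["qpos"][5],"ee",o["ee_pos"].round(4),"axis yaw %.1f"%((cur+90)%180-90),"w %.4f"%o["grip_width"],"F",np.round(o["force"],1),"tilt",R[:,0].round(3))
E
python3 -c "
from h import *
go(.5025,-.011,.16,12.8)"
```

```text
shift [  59.4 -407.6 -482.1] spin 0.041 t 0.10 q6 -0.07 ee [ 0.1439 -0.5306  0.2189] axis yaw 15.2 w 0.0940 F [-0.1 -0.1 -0.6] tilt [-0.     0.001 -1.   ]
```

```bash
A='[[[0,-136,-160],0,-1],[[0,-136,-160],0,-1],[[0,-136,-160],0,-1],[[0,-136,-160],0,-1],[[0,-136,-160],0,-1]]'; unset A
python3 -m handwheel '[[[0,-136,-160],0,-1],[[0,-136,-160],0,-1],[[0,-136,-160],0,-1],[[0,-136,-160],0,-1],[[0,-136,-160],0,-1]]'
python3 -m handwheel '[[[0,-136,-160],0,-1],[[0,-136,-160],0,-1],[[0,-136,-160],0,-1],[[0,-136,-160],0,-1],[[0,-136,-160],0,-1]]'
python3 -m handwheel '[[[0,-136,-160],0,-1],[[0,-136,-160],0,-1],[[0,-136,-160],0,-1],[[0,-136,-160],0,-1],[[0,-136,-160],0,-1]]'
python3 -c "
from h import *
go(.5025,-.011,.16,12.8)"
```

```text
time_s: 0.6
ee_pos: [0.2644, -0.3544, 0.2191]
eef_rot: [-1.872, 1.569, 1.537]
force: [-0.0, 0.5, 0.1]
grip_width: 0.0942
time_s: 1.1
ee_pos: [0.3842, -0.1781, 0.2194]
eef_rot: [-1.932, 1.569, 1.481]
force: [-0.4, -2.1, 0.3]
grip_width: 0.0939
time_s: 1.6
ee_pos: [0.5035, -0.0013, 0.2192]
eef_rot: [-1.72, 1.569, 1.695]
force: [0.3, -0.8, 0.6]
grip_width: 0.0942
shift [59.1  9.2  3.6] spin 0.051 t 1.60 q6 1.22 ee [ 0.5035 -0.0013  0.2192] axis yaw 15.7 w 0.0942 F [ 0.3 -0.8  0.6] tilt [-0.     0.002 -1.   ]
```

```bash

python3 -m handwheel '[[[0,9.2,3.6],0.051,-1],[[30,9.2,3.6],0.051,-1],[[60,9.2,3.6],0.051,-1],[[60,9.2,3.6],0.051,-1],[[60,9.2,3.6],0.051,-1]]'
python3 -c "
from h import *
go(.5025,-.011,.0615,12.8)
p,d=camera('scene');cv2.imwrite('pics/s2.png',cv2.resize(p[120:260,230:430],None,fx=4,fy=4,interpolation=cv2.INTER_CUBIC))"
```

```text
time_s: 2.1
ee_pos: [0.5026, -0.0116, 0.1597]
eef_rot: [-1.491, 1.569, 1.873]
force: [-0.1, 0.0, 0.0]
grip_width: 0.0939
shift [98.2 -0.3 -0. ] spin -0.001 t 2.10 q6 1.25 ee [ 0.5026 -0.0116  0.1597] axis yaw 12.7 w 0.0939 F [-0.1  0.   0. ] tilt [-0.001  0.002 -1.   ]
```

View pics/s2.png

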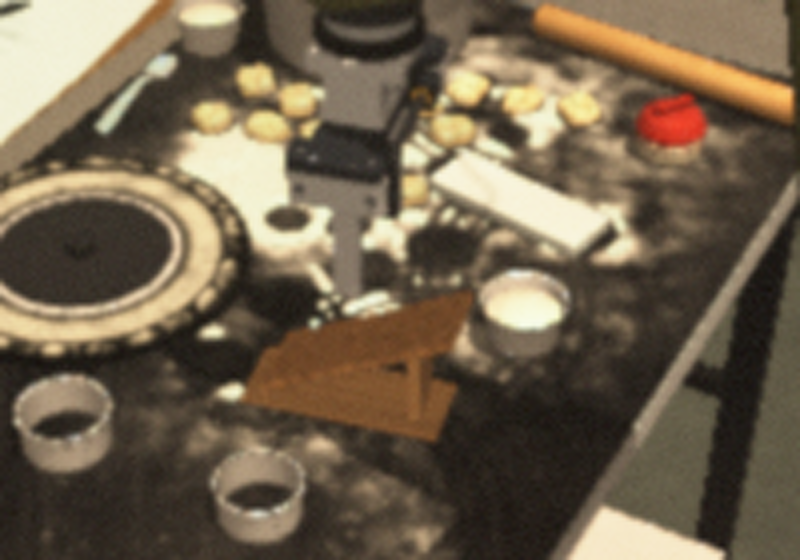

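The gripper hangs over the cork with one finger at crop (345,270), in line with mid-length. I'll descend and grip.

```bash

python3 -m handwheel '[[[30,0,0],0,-1],[[60,0,0],0,-1],[[85,0,0],0,-1],[[98,0,0],0,-1],[[98,0,0],0,-1]]'
python3 -m handwheel '[[[0,0,0],0,0],[[0,0,0],0,1],[[0,0,0],0,1],[[0,0,0],0,1],[[0,0,0],0,1]]' 6
python3 -m handwheel '[[[0,0,0],0,1],[[0,0,0],0,1],[[-5,0,0],0,1],[[-15,0,0],0,1],[[-30,0,0],0,1]]' 
python3 -m handwheel '[[[-30,0,0],0,1],[[-60,0,0],0,1],[[-80,0,0],0,1],[[-80,0,0],0,1],[[-80,0,0],0,1]]' 
python3 -c "
from h import *
go(.460,.285,.15,-7)
p,d=camera('scene');np.savez('s3.npz',p=p,d=d);cv2.imwrite('pics/s3.png',cv2.resize(p[120:260,230:430],None,fx=4,fy=4,interpolation=cv2.INTER_CUBIC))"
```

```text
time_s: 2.65
ee_pos: [0.5031, -0.0114, 0.0623]
eef_rot: [-1.828, 1.569, 1.536]
force: [0.1, 0.3, 0.0]
grip_width: 0.094
time_s: 3.15
ee_pos: [0.5035, -0.0115, 0.063]
eef_rot: [-2.382, 1.569, 0.982]
force: [-2.3, -0.1, 7.1]
grip_width: 0.0661
time_s: 3.65
ee_pos: [0.5032, -0.0115, 0.0935]
eef_rot: [-1.911, 1.569, 1.453]
force: [0.4, 0.3, -0.1]
grip_width: 0.0662
time_s: 4.15
ee_pos: [0.503, -0.0116, 0.1734]
eef_rot: [-2.004, 1.569, 1.36]
force: [-0.5, 0.3, -2.7]
grip_width: 0.0661
shift [  23.9 -298.8  -23.5] spin 0.345 t 4.15 q6 1.25 ee [ 0.503  -0.0116  0.1734] axis yaw 12.7 w 0.0661 F [-0.5  0.3 -2.7] tilt [ 0.     0.002 -1.   ]
```

View pics/s3.png

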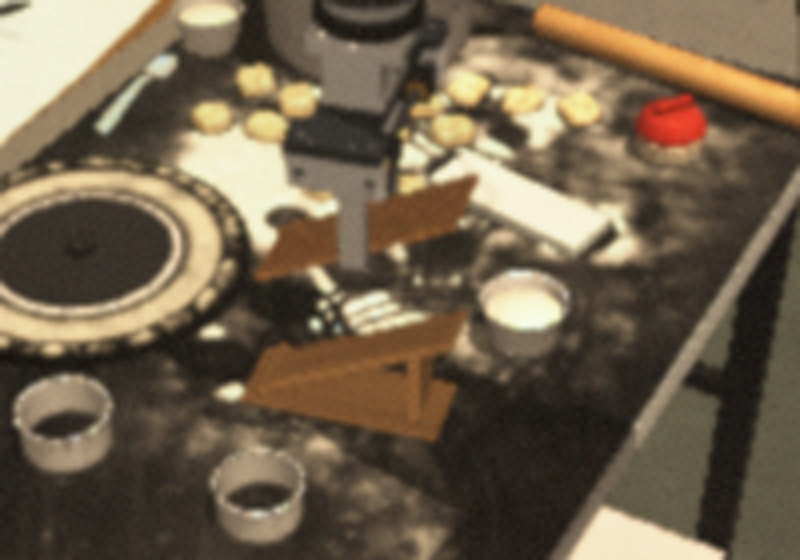

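The cork is in the grip, from crop (255,275) to (475,180), clear of the rest. I'll check where it sits relative to the TCP.

```bash
cat > cork.py <<'E'
from h import *
def cork(p,d,b,c):
    X=cloud("scene",d);B=(p[...,2]>85)&(p[...,0]<0.6*p[...,2])&box(*b);s=np.radians(28);a=np.radians(12.7)
    n=np.array([np.sin(s)*np.cos(a),np.sin(s)*np.sin(a),np.cos(s)]);c=np.array(c)
    for t in(.012,.005,.004,.004):
        m=B&(abs((X-c)@n)<t);P=X[m];c=P.mean(0);_,_,V=np.linalg.svd(P-c,full_matrices=False);n=V[2]*np.sign(V[2][2])
    i=camera_info("scene");E=np.array(i["extrinsics"]);v,u=np.nonzero(m);D=np.c_[(u-i["cx"])/i["fx"],(v-i["cy"])/i["fy"],np.ones(len(u))]@E[:3,:3].T
    Q=E[:3,3]+D*(((c-E[:3,3])@n)/(D@n))[:,None]
    a=V[0]*np.sign(V[0][0]);b=np.cross(n,a)
    (x,y),(w,h),ang=cv2.minAreaRect((np.c_[(Q-c)@a,(Q-c)@b]*1000).astype(np.float32))
    ctr=c+a*x/1000+b*y/1000
    print("n",n.round(3),"slope",np.degrees(np.arccos(n[2])).round(1),"rect",round(w,1),round(h,1),round(ang,1),"mid",(ctr-.003*n).round(4),"axis",a.round(3),len(P))
E
python3 - <<'E'
from cork import *
f=np.load("s3.npz");cork(f["p"],f["d"],(285,155,355,195),(.505,-.01,.175))
E
```

```text
n [0.457 0.117 0.882] slope 28.1 rect 76.5 172.8 89.7 mid [ 0.5013 -0.0106  0.1711] axis [ 0.858  0.201 -0.472] 524
```

```bash
python3 - <<'E'
from h import *
def info(n,m,z):
    m=m.astype(np.uint8);k,l,s,_=cv2.connectedComponentsWithStats(m);m=l==1+np.argmax(s[1:,4]);v,u=np.nonzero(m)
    P=ray(n,np.c_[u,v],z)[:,:2]*1000;print(n,rect(n,m,z))
for n,files,b in(("scene",("scene0","s3"),(245,255,325,320)),("top",("top0",),(215,180,265,240))):
  for f in files:
    f=np.load(f+".npz");p,d=f["p"],f["d"];X=cloud(n,d)
    inb=(abs(X[...,0]-.46)<.12)&(abs(X[...,1]-.285)<.065)
    for th in(110,140,165):
        info(n,(p[...,0]>th)&box(*b)&inb&(X[...,2]>.018),.028)
E
```

```text
scene {'c': (461.5, 284.8), 'mean': [458.7, 285.4], 'size': (162.2, 58.0), 'yaw': -6.92, 'n': 1073}
scene {'c': (462.1, 283.9), 'mean': [459.4, 284.7], 'size': (159.5, 55.0), 'yaw': -7.09, 'n': 1000}
scene {'c': (462.5, 283.5), 'mean': [459.8, 284.3], 'size': (156.8, 52.5), 'yaw': -7.02, 'n': 935}
scene {'c': (461.5, 285.5), 'mean': [458.8, 285.9], 'size': (162.5, 59.3), 'yaw': -6.92, 'n': 1097}
scene {'c': (461.7, 284.3), 'mean': [459.4, 285.0], 'size': (161.7, 57.0), 'yaw': -7.02, 'n': 1049}
scene {'c': (462.1, 284.0), 'mean': [459.5, 284.6], 'size': (159.2, 54.4), 'yaw': -6.9, 'n': 993}
top {'c': (467.7, 284.0), 'mean': [465.7, 282.9], 'size': (167.3, 61.9), 'yaw': -6.75, 'n': 563}
top {'c': (467.5, 283.5), 'mean': [466.3, 283.8], 'size': (162.8, 56.4), 'yaw': -7.08, 'n': 535}
top {'c': (468.0, 283.8), 'mean': [466.8, 283.8], 'size': (158.9, 54.2), 'yaw': -7.09, 'n': 502}
```

Centres from the scene view: lower slab (461.8, 284.5) mm, held cork (501.3, −10.6), TCP (503, −11.6). Working relative to the same camera, the TCP target is (463.5, 283.5), yaw −7°. The top view gives x about 6 mm higher, so I'll check again while hovering.

```bash

python3 -m handwheel '[[[0,-50,-4],0.05,1],[[0,-100,-8],0.12,1],[[0,-150,-12],0.18,1],[[0,-200,-16],0.24,1],[[0,-220,-18],0.28,1]]'
python3 -c "
from h import *
go(.4635,.2835,.11,-7)"
```

```text
time_s: 4.7
ee_pos: [0.4702, 0.2101, 0.1718]
eef_rot: [-0.464, 1.567, 2.62]
force: [-0.1, 0.2, -0.1]
grip_width: 0.0659
shift [ 62.  -72.8  10.7] spin 0.065 t 4.70 q6 1.97 ee [0.4702 0.2101 0.1718] axis yaw -3.3 w 0.0659 F [-0.1  0.2 -0.1] tilt [-0.003  0.002 -1.   ]
```

```bash

python3 -m handwheel '[[[0,-30,4],0.03,1],[[10,-60,8],0.065,1],[[30,-72.8,10.7],0.065,1],[[60,-72.8,10.7],0.065,1],[[60,-72.8,10.7],0.065,1]]'
python3 - <<'E'
from cork import *
go(.4635,.2835,.09,-7)
p,d=camera("scene");np.savez("s4.npz",p=p,d=d);q,e=camera("top");np.savez("t4.npz",p=q,d=e)
cv2.imwrite("pics/s4.png",np.hstack([cv2.resize(p[230:340,220:350],None,fx=3,fy=3),cv2.resize(q[140:250,190:320],None,fx=3,fy=3)]))
E
```

```text
time_s: 5.2
ee_pos: [0.4612, 0.2827, 0.1075]
eef_rot: [0.313, 1.56, -2.95]
force: [0.4, 0.1, 0.4]
grip_width: 0.0659
shift [17.4 -1.1 -2.4] spin 0.001 t 5.20 q6 2.17 ee [0.4612 0.2827 0.1075] axis yaw -7.0 w 0.0659 F [0.4 0.1 0.4] tilt [-0.01  -0.002 -1.   ]
```

View pics/s4.png

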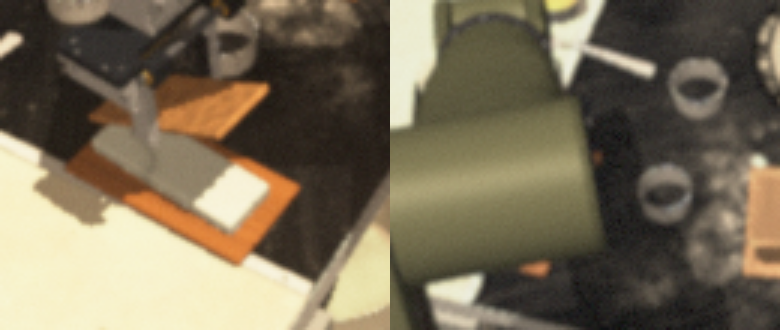

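The scene half shows the cork, still sloping, above the lower slab and roughly parallel to it. The arm blocks the top view. I'll measure the held cork's offset here.

```bash
python3 -m handwheel '[[[0,-1.1,-2.4],0,1],[[0,-1.1,-2.4],0,1],[[0,-1.1,-2.4],0,1],[[0,-1.1,-2.4],0,1],[[0,-1.1,-2.4],0,1]]' | head -3
python3 - <<'E'
import cork as ck
from cork import *
go(.4635,.2835,.06,-7)
p,d=camera("scene");np.savez("s5.npz",p=p,d=d);X=cloud("scene",d)
o=get_obs();B=(p[...,2]>85)&(p[...,0]<0.6*p[...,2])&box(235,245,315,295)&(X[...,2]>.05)
P=X[B];print(len(P));s=np.radians(28);a=np.radians(-7);n=np.array([np.sin(s)*np.cos(a),np.sin(s)*np.sin(a),np.cos(s)])
c=P.mean(0)
for t in(.02,.006,.004,.004):
    m=B&(abs((X-c)@n)<t);P=X[m];c=P.mean(0);V=np.linalg.svd(P-c,full_matrices=False)[2];n=V[2]*np.sign(V[2][2])
h=np.array([np.cos(a),np.sin(a),0]);ax=h-n*(n@h);ax/=np.linalg.norm(ax);by=np.cross(n,ax)
i=camera_info("scene");E=np.array(i["extrinsics"]);v,u=np.nonzero(m);D=np.c_[(u-i["cx"])/i["fx"],(v-i["cy"])/i["fy"],np.ones(len(u))]@E[:3,:3].T
Q=E[:3,3]+D*(((c-E[:3,3])@n)/(D@n))[:,None]
(x,y),wh,ang=cv2.minAreaRect((np.c_[(Q-c)@ax,(Q-c)@by]*1000).astype(np.float32))
print(len(P),"slope",np.degrees(np.arccos(n[2])),"yaw n",np.degrees(np.arctan2(n[1],n[0])),wh,ang,"mid",c+ax*x/1000+by*y/1000-.003*n,"tcp",o["ee_pos"])
E
```

```text
time_s: 5.8
ee_pos: [0.4658, 0.2839, 0.1119]
eef_rot: [-0.108, 1.566, 2.911]
shift [51.9  0.8  2. ] spin -0.000 t 5.80 q6 2.17 ee [0.4658 0.2839 0.1119] axis yaw -7.0 w 0.0658 F [ 0.9 -0.3  0.3] tilt [-0.004  0.001 -1.   ]
676
636 slope 28.298918469939213 yaw n -6.0426080389352235 (173.83213806152344, 68.740478515625) 0.2094005048274994 mid [0.46192888 0.28574348 0.11124312] tcp [0.46579993 0.28395465 0.11184345]
```

```bash
python3 -m handwheel '[[[10,0.8,0.7],0,1],[[20,0.8,0.7],0,1],[[28,0.8,0.7],0,1],[[32,0.8,0.7],0,1],[[32,0.8,0.7],0,1]]' 3
python3 -c "
from h import *
go(.465,.2832,.034,-7)"
```

```text
time_s: 6.35
ee_pos: [0.4646, 0.2831, 0.079]
eef_rot: [0.074, 1.565, 3.093]
force: [0.1, -0.1, -1.0]
grip_width: 0.0661
shift [45.  -0.1 -0.7] spin -0.000 t 6.35 q6 2.17 ee [0.4646 0.2831 0.079 ] axis yaw -7.0 w 0.0661 F [ 0.1 -0.1 -1. ] tilt [-0.006  0.    -1.   ]
```

```bash
python3 -m handwheel '[[[5,0,-0.4],0,1],[[10,0,-0.4],0,1],[[15,0,-0.4],0,1],[[18,0,-0.4],0,1],[[18,0,-0.4],0,1]]' 3
python3 - <<'E'
from h import *
go(.465,.2832,.034,-7)
p,d=camera("scene")
cv2.imwrite("pics/s6.png",cv2.resize(p[230:340,220:350],None,fx=4,fy=4))
E
```

```text
time_s: 6.85
ee_pos: [0.4647, 0.283, 0.0605]
eef_rot: [0.117, 1.564, 3.136]
force: [0.2, 0.4, -0.1]
grip_width: 0.0661
shift [26.5 -0.2 -0.4] spin -0.000 t 6.85 q6 2.17 ee [0.4647 0.283  0.0605] axis yaw -7.0 w 0.0661 F [ 0.2  0.4 -0.1] tilt [-0.006  0.    -1.   ]
```

View pics/s6.png

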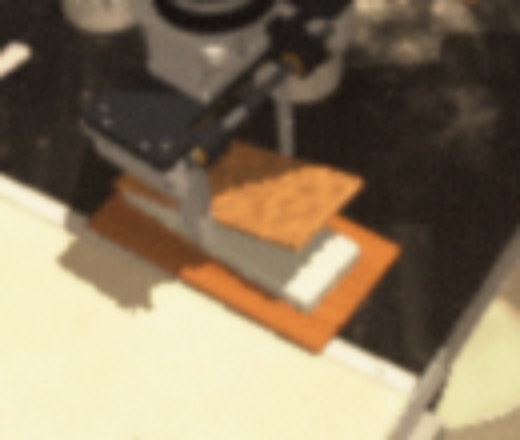

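The cork's low end, at crop (125,185), is touching the slab, and the sheet is starting to swivel flat in the light grip. Forces are near zero, so I'll continue.

```bash
python3 -m handwheel '[[[3,0,-0.4],0,1],[[6,0,-0.4],0,1],[[9,0,-0.4],0,1],[[12,0,-0.4],0,1],[[14,0,-0.4],0,1]]' 3
python3 -m handwheel '[[[3,0,0],0,1],[[6,0,0],0,1],[[9,0,0],0,1],[[11.5,0,0],0,1],[[11.5,0,0],0,1]]' 3
python3 - <<'E'
from h import *
go(.465,.2832,.034,-7)
p,d=camera("scene")
cv2.imwrite("pics/s7.png",cv2.resize(p[230:340,220:350],None,fx=4,fy=4))
X=cloud("scene",d)
B=(p[...,2]>85)&(p[...,0]<0.6*p[...,2])&box(235,245,325,310)&(X[...,2]>.022);P=X[B];c=P.mean(0);V=np.linalg.svd(P-c,full_matrices=False)[2];print(c,V[2]*np.sign(V[2][2]),P[:,2].min(),P[:,2].max())
E
```

```text
time_s: 7.4
ee_pos: [0.4651, 0.283, 0.0465]
eef_rot: [0.105, 1.565, 3.124]
force: [-0.1, -0.5, -0.6]
grip_width: 0.0662
time_s: 7.9
ee_pos: [0.4648, 0.2829, 0.0346]
eef_rot: [0.143, 1.564, -3.121]
force: [0.4, 0.4, 0.1]
grip_width: 0.0658
shift [ 0.6 -0.3 -0.1] spin -0.000 t 7.90 q6 2.17 ee [0.4648 0.2829 0.0346] axis yaw -7.0 w 0.0658 F [0.4 0.4 0.1] tilt [-0.007 -0.    -1.   ]
[0.4227127  0.29381273 0.04937567] [-0.15288463 -0.85901298  0.48859286] 0.022009390731908218 0.9277388293432053
```

View pics/s7.png

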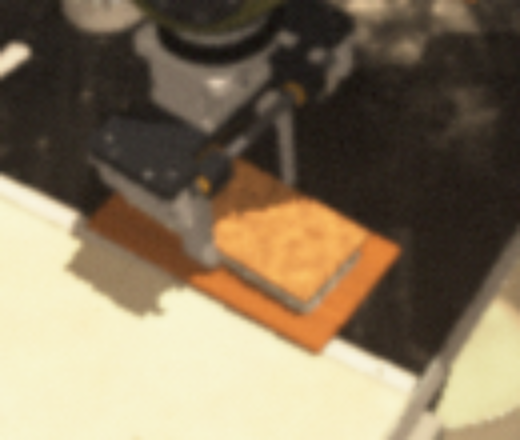

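It looks flat now. I'll release, lift and move off towards the second slab.

```bash
python3 -m handwheel '[[[0.8,0,0],0,1],[[0.8,0,0],0,-0.55],[[0.8,0,0],0,-0.65],[[0.8,0,0],0,-0.7],[[0.8,0,0],0,-0.7]]' 3
python3 -m handwheel '[[[-10,0,0],0,-0.7],[[-30,0,0],0,-0.7],[[-70,0,0],0,-0.7],[[-110,0,0],0,-0.7],[[-130,0,0],0,-0.7]]'
python3 -c "
from h import *
go(.505,-.2925,.16,-10.8)"
```

```text
time_s: 8.45
ee_pos: [0.4649, 0.283, 0.0341]
eef_rot: [0.121, 1.564, 3.14]
force: [0.2, 0.3, -0.3]
grip_width: 0.0803
time_s: 8.95
ee_pos: [0.4666, 0.2834, 0.1684]
eef_rot: [-0.657, 1.568, 2.362]
force: [-0.4, 1.1, -0.7]
grip_width: 0.0798
shift [   7.1  566.9 -108.5] spin 0.066 t 8.95 q6 2.17 ee [0.4666 0.2834 0.1684] axis yaw -7.0 w 0.0798 F [-0.4  1.1 -0.7] tilt [-0.002  0.002 -1.   ]
```

```bash
python3 -m handwheel '[[[0,50,-9],0.01,-0.7],[[0,100,-18],0.02,-0.7],[[0,150,-27],0.02,-0.7],[[0,190,-36],0.02,-0.7],[[0,190,-36],0.02,-1]]'
python3 -m handwheel '[[[0,50,-9],0.01,-1],[[0,100,-18],0.02,-1],[[0,150,-27],0.02,-1],[[0,190,-36],0.02,-1],[[0,190,-36],0.02,-1]]'
python3 - <<'E'
from h import *
go(.505,-.2925,.12,-10.8)
for n,b in(("scene",(235,245,335,325)),("top",(200,170,290,250))):
    p,d=camera(n);np.savez(n+"8.npz",p=p,d=d);X=cloud(n,d)
    inb=(abs(X[...,0]-.46)<.13)&(abs(X[...,1]-.285)<.07)&box(*b)
    for zt,th in((.024,90),(.024,130),(.027,100)):
        m=brown(p)&(p[...,2]>th)&inb&(X[...,2]>zt)
        if m.any():
            P=X[m];print(n,rect(n,m,.034),"z",np.percentile(P[:,2],[2,50,98]).round(4))
            A=np.c_[P[:,:2]-P[:,:2].mean(0),np.ones(len(P))];print("tilt",np.degrees(np.linalg.lstsq(A,P[:,2],rcond=None)[0][:2]).round(2))
p=np.load("scene8.npz")["p"];q=np.load("top8.npz")["p"]
cv2.imwrite("pics/s8.png",np.hstack([cv2.resize(p[235:335,225:350],None,fx=3,fy=3,interpolation=2),cv2.resize(q[160:260,190:315],None,fx=3,fy=3,interpolation=2)]))
E
```

```text
time_s: 9.45
ee_pos: [0.4794, 0.0866, 0.1689]
eef_rot: [-0.847, 1.569, 2.148]
force: [0.5, 0.9, -0.7]
grip_width: 0.0848
time_s: 9.95
ee_pos: [0.4874, -0.1104, 0.1691]
eef_rot: [-1.005, 1.57, 1.965]
force: [0.6, 0.9, -0.9]
grip_width: 0.0937
shift [ 48.9 176.5 -48.5] spin 0.017 t 9.95 q6 1.45 ee [ 0.4874 -0.1104  0.1691] axis yaw -9.8 w 0.0937 F [ 0.6  0.9 -0.9] tilt [-0.     0.001 -1.   ]
scene {'c': (464.0, 283.5), 'mean': [461.1, 284.3], 'size': (171.3, 67.7), 'yaw': -7.11, 'n': 1335} z [0.0293 0.0332 0.0365]
tilt [ 0.05 -0.39]
scene {'c': (464.0, 283.5), 'mean': [461.1, 284.3], 'size': (171.3, 67.7), 'yaw': -7.11, 'n': 1335} z [0.0293 0.0332 0.0365]
tilt [ 0.05 -0.39]
scene {'c': (464.0, 283.5), 'mean': [461.1, 284.3], 'size': (171.3, 67.7), 'yaw': -7.11, 'n': 1334} z [0.0293 0.0332 0.0365]
tilt [ 0.05 -0.37]
```

View pics/s8.png

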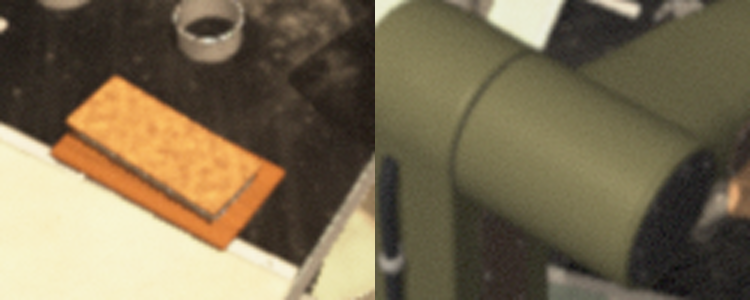

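The cork lies flat at (464.0, 283.5), yaw −7.1°, about 2 mm from the lower slab's earlier position of (461.8, 284.5). I'll move over the second slab, then check with the top camera as well.

```bash
python3 -m handwheel '[[[0,50,-15],0.01,-1],[[0,100,-30],0.017,-1],[[0,150,-45],0.017,-1],[[30,176.5,-48.5],0.017,-1],[[49,176.5,-48.5],0.017,-1]]' | head -2
python3 - <<'E'
from h import *
go(.5055,-.293,.017,-10.8)
for n,b in(("scene",(235,245,335,325)),("top",(200,170,290,250))):
    p,d=camera(n);np.savez(n+"9.npz",p=p,d=d);X=cloud(n,d)
    inb=(abs(X[...,0]-.46)<.13)&(abs(X[...,1]-.285)<.07)&box(*b)
    m=brown(p)&inb&(X[...,2]>.024)
    if m.sum()>200:print(n,rect(n,m,.034),"z",np.percentile(X[m][:,2],[2,50,98]).round(4))
    m=brown(p)&inb
    if m.sum()>200:print("  all brown",rect(n,m,.012))
f=np.load("top0.npz");p,d=f["p"],f["d"];X=cloud("top",d);inb=(abs(X[...,0]-.46)<.13)&(abs(X[...,1]-.285)<.07)&box(200,170,290,250)
m=brown(p)&inb;print("board top0",rect("top",m,.012))
f=np.load("scene0.npz");p,d=f["p"],f["d"];X=cloud("scene",d);inb=(abs(X[...,0]-.46)<.13)&(abs(X[...,1]-.285)<.07)
m=brown(p)&inb;print("board scene0",rect("scene",m,.012))
E
```

```text
time_s: 10.55
ee_pos: [0.5056, -0.2902, 0.1182]
shift [101.2   2.9  -0.6] spin 0.002 t 10.55 q6 1.17 ee [ 0.5056 -0.2902  0.1182] axis yaw -10.7 w 0.0942 F [-0.1  0.9 -0.7] tilt [-0.001  0.002 -1.   ]
scene {'c': (464.0, 283.5), 'mean': [461.1, 284.4], 'size': (171.3, 67.7), 'yaw': -7.11, 'n': 1336} z [0.0296 0.0333 0.037 ]
  all brown {'c': (464.2, 283.0), 'mean': [460.5, 285.2], 'size': (203.2, 105.2), 'yaw': -3.47, 'n': 2303}
board top0 {'c': (466.0, 282.4), 'mean': [445.4, 271.4], 'size': (197.8, 94.4), 'yaw': -3.19, 'n': 423}
board scene0 {'c': (459.5, 286.5), 'mean': [443.0, 300.6], 'size': (192.1, 99.5), 'yaw': -2.59, 'n': 1007}
```

The top view is still blocked. In the scene view the cork is 2.2 mm off along the length and under 1 mm across, which is acceptable. Next I'll grip the second slab.

```bash
python3 -m handwheel '[[[40,2.9,-0.6],0,-1],[[70,2.9,-0.6],0,-1],[[90,2.9,-0.6],0,-1],[[100,2.9,-0.6],0,-1],[[101,2.9,-0.6],0,-1]]'
python3 -m handwheel '[[[0,0,0],0,-0.2],[[0,0,0],0,0],[[0,0,0],0,1],[[0,0,0],0,1],[[0,0,0],0,1]]' 35
python3 -c "
from h import *
go(.5055,-.293,.017,-10.8)"
```

```text
time_s: 11.15
ee_pos: [0.5051, -0.2883, 0.0163]
eef_rot: [-0.587, 1.564, 2.372]
force: [0.1, -1.0, 0.5]
grip_width: 0.0944
time_s: 11.65
ee_pos: [0.5052, -0.2892, 0.017]
eef_rot: [-0.46, 1.565, 2.499]
force: [-6.6, -9.5, 5.3]
grip_width: 0.0575
shift [-0.   3.7 -1. ] spin 0.005 t 11.65 q6 1.17 ee [ 0.5052 -0.2892  0.017 ] axis yaw -10.5 w 0.0575 F [-6.6 -9.5  5.3] tilt [-0.004  0.003 -1.   ]
```

```bash
python3 -m handwheel '[[[0,0,0],0,1],[[0,0,0],0,1],[[0,0,0],0,1],[[0,0,0],0,1],[[0,0,0],0,1]]' 35
python3 -m handwheel '[[[-3,0,0],0,1],[[-10,0,0],0,1],[[-25,0,0],0,1],[[-40,0,0],0,1],[[-40,0,0],0,1]]' 35
python3 -c "
from h import *
go(.5055,-.293,.017,-10.8)
p,d=camera('scene');np.savez('s10.npz',p=p,d=d);cv2.imwrite('pics/s10.png',cv2.resize(p[120:220,290:420],None,fx=5,fy=5,interpolation=2))
X=cloud('scene',d)
m=white(p)&box(320,140,400,190)&(X[...,2]>.045)&(X[...,2]<.075);P=X[m]
print(rect('scene',m,np.median(P[:,2])),np.percentile(P[:,2],[2,50,98]))
A=np.c_[P[:,:2]-P[:,:2].mean(0),np.ones(len(P))];print('tilt',np.degrees(np.linalg.lstsq(A,P[:,2],rcond=None)[0][:2]).round(2))"
```

```text
time_s: 12.15
ee_pos: [0.5047, -0.2897, 0.017]
eef_rot: [-0.33, 1.565, 2.628]
force: [-3.8, -4.2, -0.2]
grip_width: 0.0558
time_s: 12.65
ee_pos: [0.5062, -0.2904, 0.0601]
eef_rot: [-0.182, 1.569, 2.776]
force: [0.4, 0.5, -3.8]
grip_width: 0.0558
shift [43.1  2.7  0.2] spin 0.005 t 12.65 q6 1.17 ee [ 0.5062 -0.2904  0.0601] axis yaw -10.5 w 0.0558 F [ 0.4  0.5 -3.8] tilt [-0.001  0.    -1.   ]
{'c': (459.4, -295.6), 'mean': [454.7, -291.4], 'size': (85.5, 36.9), 'yaw': -27.75, 'n': 112} [0.05173409 0.05855259 0.06177196]
tilt [2.39 1.37]
```

View pics/s10.png

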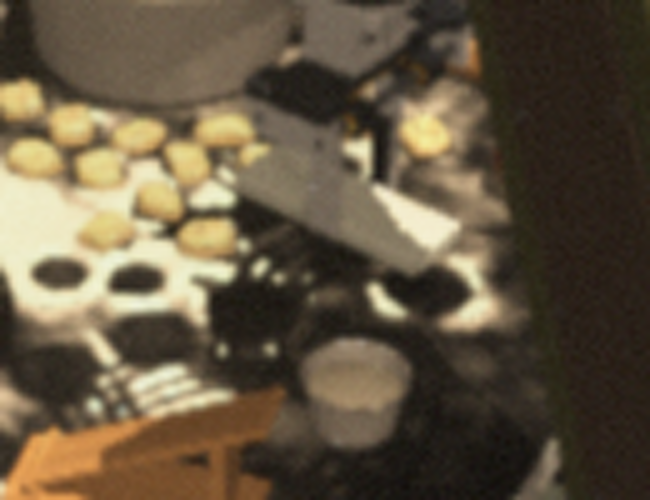

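The slab is lifted and held square (width 55.8 mm, load 3.8 N ≈ 0.39 kg) in the gripper's shadow. I'll carry it over the rest.

```bash
python3 -m handwheel '[[[-30,0,0],0,1],[[-60,0,0],0,1],[[-90,0,0],0,1],[[-110,0,0],0,1],[[-110,0,0],0,1]]' 35 | head -2
python3 -c "
from h import *
go(.4635,.2837,.17,-7)"
```

```text
time_s: 13.2
ee_pos: [0.5068, -0.2907, 0.1712]
shift [ 5.000e-01 -5.569e+02  1.473e+02] spin -0.061 t 13.20 q6 1.17 ee [ 0.5068 -0.2907  0.1712] axis yaw -10.5 w 0.0555 F [ 0.1 -0.4 -4.5] tilt [ 0.001 -0.001 -1.   ]
```

```bash

python3 -m handwheel '[[[0,-25,6],0,1],[[0,-60,16],0,1],[[0,-95,25],-0.01,1],[[0,-125,33],-0.015,1],[[0,-139,37],-0.015,1]]' 35 | head -2
python3 -m handwheel '[[[0,-25,6],0,1],[[0,-60,16],0,1],[[0,-95,25],-0.01,1],[[0,-125,33],-0.015,1],[[0,-139,37],-0.015,1]]' 35 | head -2
python3 -m handwheel '[[[0,-25,6],0,1],[[0,-60,16],0,1],[[0,-95,25],-0.01,1],[[0,-125,33],-0.015,1],[[0,-139,37],-0.015,1]]' 35 | head -2
python3 -m handwheel '[[[0,-25,6],0,1],[[0,-60,16],0,1],[[0,-90,24],-0.01,1],[[0,-110,29],-0.015,1],[[0,-115,31],-0.015,1]]' 35 | head -2
python3 -c "
from h import *
go(.4635,.2837,.10,-7)"
```

```text
time_s: 13.7
ee_pos: [0.495, -0.145, 0.1695]
time_s: 14.2
ee_pos: [0.481, -0.0002, 0.1686]
time_s: 14.7
ee_pos: [0.4651, 0.1442, 0.168]
time_s: 15.2
ee_pos: [0.4498, 0.2631, 0.1673]
shift [ 67.3 -22.1 -11.4] spin 0.004 t 15.20 q6 2.15 ee [0.4498 0.2631 0.1673] axis yaw -6.8 w 0.0554 F [ 0.2 -1.1 -3.8] tilt [-0.004 -0.    -1.   ]
```

```bash

python3 -m handwheel '[[[0,-15,-8],0.004,1],[[20,-22,-11.4],0.004,1],[[45,-22,-11.4],0.004,1],[[65,-22,-11.4],0.004,1],[[65,-22,-11.4],0.004,1]]' 35 | head -2
python3 -m handwheel '[[[0,0,0],0,1],[[0,0,0],0,1],[[0,0,0],0,1],[[0,0,0],0,1],[[0,0,0],0,1]]' 35 | head -2
python3 - <<'E'
from h import *
go(.4635,.2837,.09,-7);o=get_obs();t=o["ee_pos"]
p,d=camera('scene');np.savez('s11.npz',p=p,d=d);X=cloud('scene',d)
z=t[2]+.016-.017  # slab top in air
m=(abs(X[...,2]-z)<.008)&(abs(X[...,0]-.46)<.13)&(abs(X[...,1]-.285)<.05)
print("z",z,rect('scene',m,z),m.sum())
P=X[m];print(np.percentile(P[:,2],[2,50,98]).round(4))
b=p[235:325,225:345].copy();c=b.copy();c[m[235:325,225:345]]=(255,0,255)
cv2.imwrite('pics/s11.png',cv2.resize(np.hstack([b,c]),None,fx=3,fy=3,interpolation=0))
E
```

```text
time_s: 15.7
ee_pos: [0.4627, 0.2817, 0.0994]
time_s: 16.2
ee_pos: [0.4628, 0.2818, 0.0999]
shift [ 9.9 -2.  -0.5] spin -0.001 t 16.20 q6 2.17 ee [0.4628 0.2818 0.0999] axis yaw -7.1 w 0.0557 F [-0.1 -0.6 -4.5] tilt [-0.008 -0.003 -1.   ]
z 0.09890500084771715 {'c': (431.7, 282.2), 'mean': [430.7, 286.5], 'size': (103.2, 82.2), 'yaw': 1.43, 'n': 722} 725
[0.0923 0.0982 0.1039]
```

View pics/s11.png

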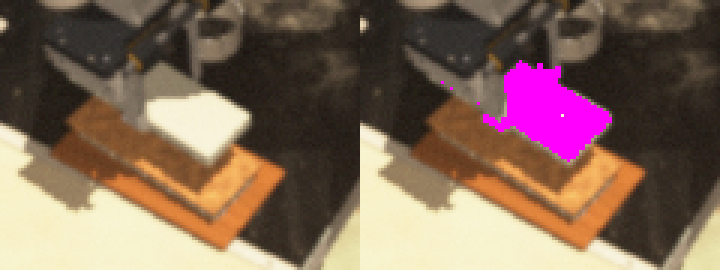

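That was the last picture I may view, so the rest is numeric. The held slab is above the cork, with its near end in clear view at (250,118)–(210,160). I'll get its along-axis offset from that near end.

```bash
python3 - <<'E'
from h import *
def ext(f,m,z,yaw,ref):
    m=cv2.morphologyEx(m.astype(np.uint8),cv2.MORPH_OPEN,np.ones((3,3)));v,u=np.nonzero(m)
    P=(ray("scene",np.c_[u,v],z)[:,:2]-ref)*1000;a=np.radians(yaw);x=P@[np.cos(a),np.sin(a)];y=P@[-np.sin(a),np.cos(a)]
    # near edge: per-strip minimum, median
    s=[x[(abs(y-k)<2)].min() for k in range(-20,21,4) if (abs(y-k)<2).any()]
    n=x<-20
    return "near edge %.1f (%s)"%(np.median(s),np.round(s,0)),"y range near half",np.percentile(y[n],[1,99]).round(1)
f=np.load("s11.npz");p,d=f["p"],f["d"];X=cloud("scene",d)
R=np.array([.4628,.2818])
m=(p[...,0]>130)&(abs(X[...,2]-.099)<.01)&(abs(X[...,0]-.43)<.1)&(abs(X[...,1]-.285)<.06)
for z in(.0975,.099): print("held vs TCP",ext(f,m,z,-7,R))
g=np.load("scene0.npz");p,d=g["p"],g["d"];X=cloud("scene",d)
m=(p[...,0]>130)&(X[...,2]>.018)&(abs(X[...,0]-.46)<.12)&(abs(X[...,1]-.285)<.06)
print("lower vs R",ext(g,m,.028,-7,R))
g=np.load("scene9.npz");p,d=g["p"],g["d"];X=cloud("scene",d)
m=brown(p)&(X[...,2]>.024)&(abs(X[...,0]-.46)<.12)&(abs(X[...,1]-.285)<.06)
print("cork vs R",ext(g,m,.034,-7,R))
E
```

```text
held vs TCP ('near edge -77.6 ([-78. -78. -78. -78. -78. -78. -78. -77. -77. -77. -77.])', 'y range near half', array([-26.6,  29.2]))
held vs TCP ('near edge -78.3 ([-79. -79. -78. -78. -78. -78. -78. -78. -78. -78. -78.])', 'y range near half', array([-25.5,  30.1]))
lower vs R ('near edge -79.6 ([-80. -79. -79. -79. -79. -79. -81. -81. -81. -80. -80.])', 'y range near half', array([-25.2,  29.6]))
cork vs R ('near edge -84.0 ([-85. -85. -84. -84. -84. -84. -84. -84. -84. -83. -83.])', 'y range near half', array([-31.3,  35.1]))
```

```bash
python3 -c "
from h import *
go(.4618,.2822,.055,-7)"
python3 -m handwheel '[[[12,-0.4,-1],0,1],[[24,-0.4,-1],0,1],[[34,-0.4,-1],0,1],[[41,-0.4,-1],0,1],[[44,-0.4,-1],0,1]]' 35
python3 -c "
from h import *
go(.4618,.2822,.051,-7)"
```

```text
shift [44.8 -0.5  0.7] spin -0.001 t 16.25 q6 2.17 ee [0.4628 0.2818 0.0998] axis yaw -7.1 w 0.0557 F [-0.6  0.9 -4.8] tilt [-0.008 -0.003 -1.   ]
time_s: 16.75
ee_pos: [0.4631, 0.2818, 0.0546]
eef_rot: [0.471, 1.561, -2.793]
force: [0.7, -0.2, -5.4]
grip_width: 0.0557
shift [ 3.6 -0.3  1.3] spin -0.001 t 16.75 q6 2.17 ee [0.4631 0.2818 0.0546] axis yaw -7.1 w 0.0557 F [ 0.7 -0.2 -5.4] tilt [-0.009 -0.003 -1.   ]
```

The tool's z sign was reversed there. I'll correct it while still clear, then lower in small steps.

```bash

python3 -m handwheel '[[[0,-0.3,1],0,1],[[0,-0.3,1.3],0,1],[[0.5,-0.3,1.3],0,1],[[1,-0.3,1.3],0,1],[[1.5,-0.3,1.3],0,1]]' 35
python3 -m handwheel '[[[0.3,0,0],0,1],[[0.6,0,0],0,1],[[0.9,0,0],0,1],[[1.2,0,0],0,1],[[1.2,0,0],0,1]]' 35
python3 -c "
from h import *
go(.4618,.2822,.051,-7)"
```

```text
time_s: 17.25
ee_pos: [0.4619, 0.2822, 0.0533]
eef_rot: [0.47, 1.562, -2.795]
force: [0.1, 0.1, -4.8]
grip_width: 0.0554
time_s: 17.75
ee_pos: [0.4619, 0.2822, 0.052]
eef_rot: [0.467, 1.561, -2.797]
force: [0.3, 0.3, -4.5]
grip_width: 0.0554
shift [1.  0.  0.1] spin -0.001 t 17.75 q6 2.17 ee [0.4619 0.2822 0.052 ] axis yaw -7.1 w 0.0554 F [ 0.3  0.3 -4.5] tilt [-0.009 -0.003 -1.   ]
```

```bash

python3 -m handwheel '[[[0.2,0,0],0,1],[[0.4,0,0],0,1],[[0.6,0,0],0,1],[[0.7,0,0],0,1],[[0.7,0,0],0,1]]' 35 | sed -n 1,4p
python3 -m handwheel '[[[0.2,0,0],0,1],[[0.4,0,0],0,1],[[0.6,0,0],0,1],[[0.7,0,0],0,1],[[0.7,0,0],0,1]]' 35| sed -n 1,4p
```

```text
time_s: 18.25
ee_pos: [0.4618, 0.2822, 0.0513]
eef_rot: [0.469, 1.561, -2.796]
force: [-0.8, -0.3, -5.0]
time_s: 18.75
ee_pos: [0.4619, 0.2823, 0.0511]
eef_rot: [0.463, 1.562, -2.802]
force: [-5.6, -3.6, 5.3]
```

Contact: the vertical force went from −5 to +5 N. I'll ease the press, weaken the grip, then open and lift.

```bash

python3 -m handwheel '[[[-0.2,0,0],0,1],[[-0.2,0,0],0,1],[[-0.2,0,0],0,1],[[-0.2,0,0],0,1],[[-0.2,0,0],0,1]]' 5
python3 -m handwheel '[[[0,0,0],0,-0.25],[[0,0,0],0,-0.35],[[0,0,0],0,-0.4],[[0,0,0],0,-0.45],[[0,0,0],0,-0.45]]' 5
python3 -m handwheel '[[[-5,0,0],0,-0.5],[[-15,0,0],0,-0.5],[[-40,0,0],0,-0.5],[[-80,0,0],0,-0.5],[[-115,0,0],0,-0.5]]'
python3 -c "
from h import *
go(.3,-.42,.2,-7)"
```

```text
time_s: 19.25
ee_pos: [0.4619, 0.2823, 0.0512]
eef_rot: [0.465, 1.562, -2.8]
force: [0.2, 0.4, -4.9]
grip_width: 0.0557
time_s: 19.75
ee_pos: [0.462, 0.2823, 0.0513]
eef_rot: [0.46, 1.562, -2.805]
force: [0.6, -0.7, -0.3]
grip_width: 0.0678
time_s: 20.25
ee_pos: [0.4629, 0.2826, 0.1688]
eef_rot: [0.445, 1.563, -2.82]
force: [-0.0, -0.5, 0.2]
grip_width: 0.0706
shift [-28.1 717.4  75.5] spin -0.001 t 20.25 q6 2.17 ee [0.4629 0.2826 0.1688] axis yaw -7.1 w 0.0706 F [-0.  -0.5  0.2] tilt [-0.008 -0.003 -1.   ]
```

```bash

python3 -m handwheel '[[[-30,50,4],0,-1],[[-30,100,10],0,-1],[[-30,150,15],0,-1],[[-30,200,20],0,-1],[[-30,230,24],0,-1]]' | head -2
python3 -m handwheel '[[[0,50,4],0,-1],[[0,100,10],0,-1],[[0,150,15],0,-1],[[0,200,20],0,-1],[[0,230,24],0,-1]]' | head -2
python3 -m handwheel '[[[0,50,4],0,-1],[[0,100,10],0,-1],[[0,150,15],0,-1],[[0,200,20],0,-1],[[0,230,24],0,-1]]' | head -2
python3 - <<'E'
from h import *
go(.3,-.42,.2,-7)
R=lambda P:P
for n,b in(("scene",(235,240,335,325)),("top",(200,165,290,250))):
    p,d=camera(n);np.savez(n+"12.npz",p=p,d=d);X=cloud(n,d)
    inb=(abs(X[...,0]-.46)<.13)&(abs(X[...,1]-.285)<.07)&box(*b)
    m=(p[...,0]>135)&inb&(X[...,2]>.040);P=X[m]
    if len(P)>100:
        A=np.c_[P[:,:2]-P[:,:2].mean(0),np.ones(len(P))]
        print(n,"slab",rect(n,m,.050),"z med",np.median(P[:,2]).round(4),"tilt",np.degrees(np.linalg.lstsq(A,P[:,2],rcond=None)[0][:2]).round(2))
    m=(brown(p)&(X[...,2]>.024)|(p[...,0]>100)&(X[...,2]>.04))&inb&(X[...,2]<.06)
    if m.sum()>100:print(n,"cork+slab outline near",rect(n,m,.034))
p0=np.load("scene0.npz");X0=cloud("scene",p0["d"]);p=np.load("scene12.npz");X1=cloud("scene",p["d"])
for nm,c,h in(("cup",(.427,-.138),.015),("timer",(.423,-.442),.022),("ring?",(.512,.128),.015),("cup2",(.682,.14),.015),("jar",(.628,.441),.05),("rest",(.5,-.011),.022)):
    for X in(X0,X1):
        m=(abs(X[...,0]-c[0])<(.09 if nm=="rest" else .05))&(abs(X[...,1]-c[1])<.05)&(X[...,2]>h)&(X[...,2]<.13);Q=X[m];print(nm,len(Q),((np.percentile(Q,2,0)+np.percentile(Q,98,0))/2).round(4) if len(Q) else "")
E
```

```text
time_s: 20.75
ee_pos: [0.4102, 0.0554, 0.2009]
time_s: 21.25
ee_pos: [0.3571, -0.1724, 0.2029]
time_s: 21.75
ee_pos: [0.3033, -0.4002, 0.2048]
shift [ 4.9 20.   0.8] spin -0.005 t 21.75 q6 0.71 ee [ 0.3033 -0.4002  0.2048] axis yaw -7.3 w 0.0939 F [1.  0.4 0.6] tilt [-0.004 -0.005 -1.   ]
scene slab {'c': (463.0, 282.7), 'mean': [460.6, 283.6], 'size': (160.3, 56.0), 'yaw': -8.22, 'n': 1037} z med 0.0492 tilt [ 0.01 -0.29]
scene cork+slab outline near {'c': (466.3, 280.4), 'mean': [463.9, 280.9], 'size': (176.4, 73.8), 'yaw': -7.27, 'n': 1408}
cup 330 [ 0.4281 -0.1398  0.0303]
cup 329 [ 0.4282 -0.1394  0.0307]
timer 183 [ 0.4219 -0.4421  0.0392]
timer 182 [ 0.4222 -0.4417  0.0389]
ring? 194 [0.5121 0.1301 0.0246]
ring? 192 [0.5125 0.1304 0.025 ]
cup2 215 [0.682  0.1392 0.0253]
cup2 219 [0.682  0.1385 0.0252]
jar 698 [0.6265 0.4414 0.0876]
jar 693 [0.6263 0.4414 0.0888]
rest 722 [ 0.5015 -0.011   0.063 ]
rest 503 [ 0.4977 -0.0098  0.0583]
```

The slab sits flat at z = 0.049 m and within about 2 mm of the lower slab. The other things haven't moved. One last check: that the cork didn't shift under it, and the yaw.

```bash
python3 - <<'E'
from h import *
def edges(m,z,R=np.array([.463,.2835]),yaw=-7):
    v,u=np.nonzero(m);P=(ray("scene",np.c_[u,v],z)[:,:2]-R)*1000;a=np.radians(yaw);x=P@[np.cos(a),np.sin(a)];y=P@[-np.sin(a),np.cos(a)]
    L=np.array([(k,x[abs(y-k)<2].min()) for k in range(-20,21,4)]);S=np.array([(k,y[abs(x-k)<2].max()) for k in range(-60,61,8)])
    return "near %.1f"%np.median(L[:,1]),"side+ %.1f"%np.median(S[:,1]),"side yaw %.2f"%(yaw+np.degrees(np.polyfit(S[:,0],S[:,1],1)[0]))
def ld(f):
    g=np.load(f);X=cloud("scene",g["d"]);return g["p"],X,(abs(X[...,0]-.46)<.13)&(abs(X[...,1]-.285)<.07)&box(235,240,335,325)
p,X,i=ld("scene9.npz");print("cork before",edges(brown(p)&i&(X[...,2]>.024),.034))
q,Y,j=ld("scene12.npz");print("cork after",edges(brown(q)&j&(Y[...,2]>.024)|(q[...,0]>135)&j&(Y[...,2]>.04),.034))
print("slab2",edges((q[...,0]>135)&j&(Y[...,2]>.04),.050))
r,Z,k=ld("scene0.npz");print("lower",edges((r[...,0]>135)&k&(Z[...,2]>.018),.028))
E
```

```text
cork before ('near -83.9', 'side+ 33.2', 'side yaw -7.03')
cork after ('near -83.7', 'side+ 33.2', 'side yaw -7.03')
slab2 ('near -78.4', 'side+ 26.3', 'side yaw -8.45')
lower ('near -80.2', 'side+ 27.2', 'side yaw -7.45')
```

```bash
python3 -c "
from station import *
print(hand_in())"
```

```text
the job is handed in; nothing more can be done
None
```

The cork sheet now lies flat on the lower slab, and the second slab sits flat on the cork. I handed the job in about 22 s into the 72 s allowed.

**How it went:**
- **Cork:** I gripped it across its width at mid-length. I lowered it until its low end touched the slab, then let it swivel flat in a 3 N grip. The forces I read stayed under about 1 N, so the lower slab should not have been pushed.
- **Second slab:** I set it down in sub-millimetre steps until it pressed with about 10 N, eased off, and then opened the jaws.

**Last checks (scene camera):**

| Check | Result |
|---|---|
| Second slab against the lower slab as first measured | about 1–2 mm along, 1–2 mm across |
| Second slab yaw | −8.2 to −8.5°, against −7.0 to −7.5° for the lower slab (about 1° off) |
| Second slab height and tilt | top at 49 mm, where about 50 mm is expected; tilt about 0.3° |
| Cork against the lower slab | about 2 mm off along the length, under 1 mm across |
| Cork when the slab went on | did not move (0.2 mm or less) |
| Bystanders and rest | bystanders in place within 1 mm; the rest looked in place but could not be compared directly once the cork was off it |

**What disagreed or went unchecked:**
- **Top camera:** it put the lower slab about 6 mm further out in x than the scene camera did. I relied on the scene camera alone, comparing positions within it. The arm blocked the top view for the checks during the work, and the final top-view check gave nothing usable.
- **Lower slab:** once covered, I could not measure it directly again.

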